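Pack the linocut kit into its colour-coded caddy

TASK

Pack away the linocut kit before the ship sails: put the red gouge, the yellow tape roll, the green ink jar and the blue baren into the caddy, each in the tray of its own colour, right way up and flat on the tray floor, setting each down rather than dropping it. The black gouge and the white tape roll belong to someone else: leave them where they lie.

Things in the scene. Friction and masses are not known exactly. Their poses are not given: they have to be found in the camera images.
- red_gouge: lino gouge, red handle, lying flat, 110 mm long, 60 g. Origin: underside at mid length; x along it from butt (-55) to steel blade tip (+55), z up. Handle from x = -55 to +20, 24 mm high; 24 mm wide between x = -18 and +20, 30 mm behind; then a thin steel shank and blade 12 mm above the underside. Balances at x = -20. To be packed.
- yellow_tape: roll of yellow tape lying flat: a ring of 50 mm outer and 32 mm inner diameter, 24 mm high, about 50 g. Origin: centre of the underside, z up. To be packed.
- green_jar: closed green ink jar standing upright: a cylinder of 50 mm diameter, 55 mm high, green cap, a narrow clear neck below the cap, about 120 g. Origin: centre of the underside, z up. To be packed.
- blue_baren: blue hand baren (rubbing pad of a printmaker), standing on its flat disc: disc 66 mm diameter, 10 mm thick; on it a short stem and a bar handle along its x, 56 mm long, 22 mm wide (along y), from 20 to 42 mm above the underside, centred over the disc. About 110 g. Origin: centre of the underside, z up. To be packed.
- black_gouge: lino gouge, black handle, lying flat, 110 mm long, 60 g. Origin: underside at mid length; x along it from butt (-55) to steel blade tip (+55), z up. Handle from x = -55 to +20, 24 mm high; 24 mm wide between x = -18 and +20, 30 mm behind; then a thin steel shank and blade 12 mm above the underside. Balances at x = -20. Look-alike, not part of the kit: leave it.
- white_tape: roll of white tape lying flat: a ring of 50 mm outer and 32 mm inner diameter, 24 mm high, about 50 g. Origin: centre of the underside, z up. Look-alike, not part of the kit: leave it.
- tray_red: red tray, one of four alike but for colour, 2 by 2 in any order in a fixed grey caddy (206 x 296 mm, rim 30 mm high, same yaw, centred on the four). Outside 95 (its x) x 140 (its y) x 28 mm high, walls and floor 3 mm, so inside 89 x 134, 25 deep. Origin: centre of its underside, 4 mm above the work surface: inner floor at 7 mm, rim at 32 mm.
- tray_yellow: yellow tray, one of four alike but for colour, 2 by 2 in any order in a fixed grey caddy (206 x 296 mm, rim 30 mm high, same yaw, centred on the four). Outside 95 (its x) x 140 (its y) x 28 mm high, walls and floor 3 mm, so inside 89 x 134, 25 deep. Origin: centre of its underside, 4 mm above the work surface: inner floor at 7 mm, rim at 32 mm.
- tray_green: green tray, one of four alike but for colour, 2 by 2 in any order in a fixed grey caddy (206 x 296 mm, rim 30 mm high, same yaw, centred on the four). Outside 95 (its x) x 140 (its y) x 28 mm high, walls and floor 3 mm, so inside 89 x 134, 25 deep. Origin: centre of its underside, 4 mm above the work surface: inner floor at 7 mm, rim at 32 mm.
- tray_blue: blue tray, one of four alike but for colour, 2 by 2 in any order in a fixed grey caddy (206 x 296 mm, rim 30 mm high, same yaw, centred on the four). Outside 95 (its x) x 140 (its y) x 28 mm high, walls and floor 3 mm, so inside 89 x 134, 25 deep. Origin: centre of its underside, 4 mm above the work surface: inner floor at 7 mm, rim at 32 mm.
There are look-alikes about, which are no part of the job. What is shaped like the blue_baren but grey, orange or pink is not meant.

How it is judged:
At the end, for the whole second after the job is handed in: Each kit thing rests inside the tray of its colour (origin within 24 mm of its middle along the tray's x, 46 mm along y; gouge 40 and 30), underside at most 9 mm above the tray's underside, tilt under 0.15 rad, released, at rest; black gouge and white tape within 15 mm of their start (x of red_gouge in the frame of tray_red between -0.04 and 0.04 m and y of red_gouge in the frame of tray_red between -0.03 and 0.03 m and z of red_gouge in the frame of tray_red below 0.009 m and angle between each of red_gouge, yellow_tape, green_jar, blue_baren's own z axis and vertical below 0.15 rad and linear speed of each of red_gouge, yellow_tape, green_jar, blue_baren below 0.02 m/s and angular speed of each of red_gouge, yellow_tape, green_jar, blue_baren below 0.2 rad/s and x of yellow_tape in the frame of tray_yellow between -0.024 and 0.024 m and y of yellow_tape in the frame of tray_yellow between -0.046 and 0.046 m and z of yellow_tape in the frame of tray_yellow below 0.009 m and x of green_jar in the frame of tray_green between -0.024 and 0.024 m and y of green_jar in the frame of tray_green between -0.046 and 0.046 m and z of green_jar in the frame of tray_green below 0.009 m and x of blue_baren in the frame of tray_blue between -0.024 and 0.024 m and y of blue_baren in the frame of tray_blue between -0.046 and 0.046 m and z of blue_baren in the frame of tray_blue below 0.009 m and distance of each of black_gouge, white_tape from where it was at the start of the episode below 0.015 m); the robot touches nothing.
It fails at once if the black gouge, which does not belong in the caddy, is shifted by more than 15 mm (distance of black_gouge from where it was at the start of the episode above 0.015 m).
It fails at once if the white tape, which does not belong in the caddy, is shifted by more than 15 mm (distance of white_tape from where it was at the start of the episode above 0.015 m).
It fails at once if a kit thing is dropped: it falls, out of the fingers, while still more than 45 mm above the work surface ((height (world z) of red_gouge above 0.045 m and linear speed of red_gouge above 0.3 m/s and contact force between the fingers and red_gouge below 0.02 N) or (height (world z) of yellow_tape above 0.045 m and linear speed of yellow_tape above 0.3 m/s and contact force between the fingers and yellow_tape below 0.02 N) or (height (world z) of green_jar above 0.045 m and linear speed of green_jar above 0.3 m/s and contact force between the fingers and green_jar below 0.02 N) or (height (world z) of blue_baren above 0.045 m and linear speed of blue_baren above 0.3 m/s and contact force between the fingers and blue_baren below 0.02 N)).
It also fails if it takes over 117 s, if anything falls off the work surface, if the arm or the gripper's body presses on something with over 40 N, if the wrist force passes 120 N, or if a joint passes its speed limit or range.

ROBOT

A 6-joint arm with a two-finger parallel gripper is mounted at the origin on the work surface. World frame = base frame: x ahead of the robot, y to its left, z up, the work surface at z = 0. Lengths are in m, angles in rad, forces in N, time in s.
With the tool pointing down it reaches from about 0.275 to 0.75 m from the base axis. Payload 10.2 kg.
Tool frame: the origin (TCP) lies at the very end of the fingers, on their centre line; the grasp point (between the pads) lies arm.grip_point_offset behind it (arm.grip_point_offset is the distance from the TCP to the grasp point, in m); z points along the fingers, y is the line along which they close (so a half turn about z gives the same grasp; the last joint's range is limited). The gripper opens to 88 mm and grips with 3 to 60 N. Pads are 18 mm wide; open, the fingers measure 123 mm over their backs; the gripper's body (75 mm by 187 mm) begins 45 mm behind the grasp point.
Start: joints at [-0.223, 0.313, 1.498, -0, 1.331, -0.223], TCP at [0.525, -0, 0.239] pointing down, gripper open.
Joint ranges: [-2.94, 2.94], [-0.97, 2.17], [0.19, 2.56], [-1.23, 4.37], [0.02, 3.11], [-2.88, 2.88]. Speed limits (rad/s): [2.39, 2.39, 3.01, 3.14, 3.14, 3.14].

INTERFACE

Orientations are given as a unit quaternion [w, x, y, z].
In Python, from plant import arm, vision gives the robot as it stands.
- The arm moves only by the tool step_arm, never from a script. Its argument "plan" is a list of rows, each a list of 7 numbers: the closure, from 0 (fully open) to 1 (shut), then the shift along the tool's x, y, z in units of 30 mm (1.0 is 30 mm), then the turn, a rotation vector about the tool's x, y, z in rad. In form: [[gripper, tx, ty, tz, ax, ay, az], ...]. A call has 1 to 20 rows; each row is the pose to reach, as a shift and turn from the pose commanded when the call began, along the tool's axes at that moment; what a row does not reach only later rows make up. A row lasts 1/12 s, in which the tool goes at most 41.7 mm and 7.16 degrees, less where a joint would pass 70% of its speed; a pose out of reach is approached as far as the arm can. A call with a gripper value outside its range is refused whole. The fingers move at their own pace and stop on an object; the grip force is fixed at half the most. Time passes only in rows, so rows that repeat a pose let the fingers close. It gives the time, the measured TCP pose, the force, the opening and the grip force at its end, in the units of the state.
- arm.read_state(): the state, without advancing time (a new reading comes with each control period).
- vision.snapshot(name): name is "scene" or "side" or "wrist"; returns (picture, depth): 400x640x3 uint8, red, green, blue; 400x640 float32, m along the optical axis (not along the pixel's ray), 0 where there is no reading.
- vision.camera_info(name): a dict with "K" (3x3 intrinsics, pixels), "rvec" (rotation vector, rad) and "tvec" (3), from world to camera coordinates, as OpenCV has them; the wrist camera has in their place "mount" (4x4, takes a point from camera to tool coordinates, whose origin is the TCP and whose axes are the flange's). Camera axes: x right, y down, z forward; pixel columns grow to the right and rows downward; lengths in m; the calibration is good to about 2 mm. A picture is of the moment at which its call begins: read the wrist's pose just before it. camera_info takes no time and is no camera call.
- arm.job_done(): hands the job in; it is judged then, once.
The state is a dict: "t": time; "joint_positions": joint angles; "joint_velocities": joint speeds; "effort": joint torques, N m; "eef_pos": TCP position; "tcp_rot": TCP orientation; "ft_force": force on the tool from outside, world axes, zero at the start; "wrist_torque": the same for the moment, N m; "gripper_width": finger opening in m; "gripper_force": force on a finger pad.
Only numpy, scipy, OpenCV 4.12 (cv2) and the standard library are available. Lean on these libraries where they do the work, as an engineer would, in place of code of your own. Each camera call takes 0.05 s, during which the arm holds its last target. There are 200 camera calls.

## Working session

There is one attempt and no reset: what is moved stays moved. The work goes in short steps, Python scripts to look and compute and a tool call to move; the robot and the scene stay as the last step left them, time stands still between calls to the robot, and variables do not carry over. Pictures are saved under pics/ and viewed, at most 14 in all, crops included, and the job is handed in when it is done.

Besides the shell and the picture viewer there is one more tool, called after "Emit:" as name([rows], argument=value, ...), one row to a line, values as JSON. step_arm: Moves the arm, as the interface text tells. Its arguments: {"type":"object","properties":{"plan":{"type":"array","items":{"type":"array","items":{"type":"number"}}}},"required":["plan"]}

```bash
mkdir -p pics; ls; python3 - <<'E'
from plant import arm, vision
import cv2, numpy as np
print(arm.read_state()); print(arm.grip_point_offset)
for n in ("scene","side","wrist"):
    p,d=vision.snapshot(n); cv2.imwrite(f"pics/{n}0.png",p[:,:,::-1]); np.savez(f"pics/{n}0.npz",p=p,d=d)
    print(n,vision.camera_info(n),(d>0).mean())
E
```

```text
pics
{'t': 0.0, 'joint_positions': array([-2.23391749e-01,  3.13457679e-01,  1.49842804e+00,  2.80599311e-05,
        1.33100032e+00, -2.23365590e-01]), 'joint_velocities': array([ 1.57474890e-03, -6.86987586e-04, -6.26606487e-04, -2.92440424e-04,
       -4.56653467e-05,  7.54567564e-04]), 'effort': array([-1.80187753e-04, -4.02218950e+01, -2.52264959e+01,  6.94810320e-02,
        3.53677373e-02, -8.52248218e-05]), 'eef_pos': array([5.24757448e-01, 5.41981604e-05, 2.38160543e-01]), 'tcp_rot': array([-5.54484186e-04,  7.07118244e-01,  7.07095022e-01, -3.33092135e-04]), 'ft_force': array([-0.25717464, -0.28088487,  0.46857663]), 'wrist_torque': array([-0.0392879 , -0.03484673,  0.00381191]), 'gripper_force': 0.0, 'gripper_width': 0.08789855248806859}
0.0187
scene {'K': array([[412.11175569,   0.        , 320.94051726],
       [  0.        , 412.11175569, 205.82285016],
       [  0.        ,   0.        ,   1.        ]]), 'rvec': array([ 0.79356748,  2.77800021, -0.75762972]), 'tvec': array([ 0.43617586, -0.16834086,  1.37265333])} 0.996
side {'K': array([[444.00834061,   0.        , 318.41911653],
       [  0.        , 444.00834061, 192.63351476],
       [  0.        ,   0.        ,   1.        ]]), 'rvec': array([ 2.33820885, -0.79036286,  0.28424106]), 'tvec': array([-0.39904048,  0.20417617,  1.08363079])} 0.995984375
wrist {'K': array([[308.77908115,   0.        , 311.18447204],
       [  0.        , 308.77908115, 198.09548099],
       [  0.        ,   0.        ,   1.        ]]), 'mount': array([[ 4.96894564e-04, -9.64832931e-01, -2.62863401e-01,
         6.79977716e-02],
       [ 9.99999629e-01,  2.94587676e-04,  8.09038034e-04,
        -1.21550625e-04],
       [-7.03150220e-04, -2.62863705e-01,  9.64832720e-01,
        -1.45895510e-01],
       [ 0.00000000e+00,  0.00000000e+00,  0.00000000e+00,
         1.00000000e+00]])} 0.99151953125
```

View pics/scene0.png

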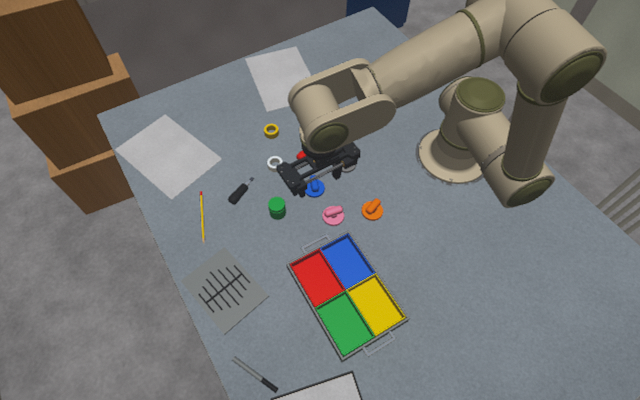

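View pics/side0.png

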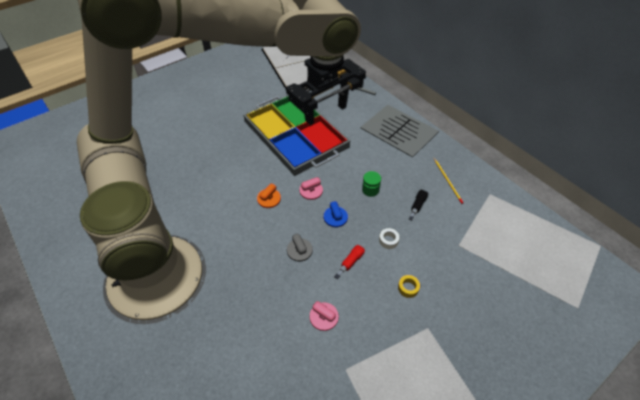

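View pics/wrist0.png

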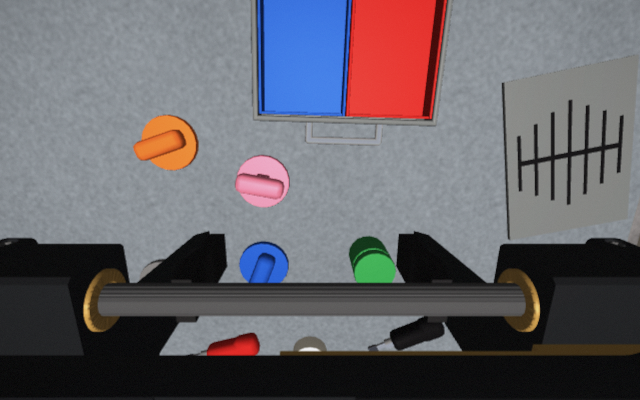

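The side view shows everything. The kit is the red gouge (350,260), yellow tape (409,286), green jar (371,183) and blue baren (336,214). The caddy is at (297,133), with trays yellow (268,122), green (295,110), red (321,135) and blue (295,148). Possible mix-ups:
- black gouge (419,203)
- white tape (389,237)
- pink barens (311,188) and (323,316)
- orange baren (268,196)
- grey baren (299,247)

I choose by colour.

```bash
cat > h.py <<'E'
import cv2, numpy as np
from plant import arm, vision
from scipy.spatial.transform import Rotation as R
def cam(n, st=None):
    c=vision.camera_info(n)
    if n=="wrist":
        st=st or arm.read_state(); q=np.array(st["tcp_rot"]); T=np.eye(4)
        T[:3,:3]=R.from_quat(q[[1,2,3,0]]).as_matrix(); T[:3,3]=st["eef_pos"]; M=T@c["mount"]
        return c["K"],M[:3,:3],M[:3,3]
    r=cv2.Rodrigues(c["rvec"])[0]; return c["K"],r.T,-r.T@c["tvec"]
def rays(C,uv):
    K,Rm,o=C; uv=np.atleast_2d(uv).astype(float)
    return np.c_[(uv-K[[0,1],[2,2]])/K[[0,1],[0,1]],np.ones(len(uv))]@Rm.T,o
def plane(C,uv,z):
    d,o=rays(C,uv); return o+d*((z-o[2])/d[:,2])[:,None]
def cloud(C,uv,dep):
    d,o=rays(C,uv); uv=np.atleast_2d(uv).astype(int); return o+d*dep[uv[:,1],uv[:,0]][:,None]
HS={"red":[(0,6),(174,180)],"yellow":[(20,30)],"green":[(55,75)],"blue":[(105,120)]}
def mask(p,col,smin=150,vmin=50):
    h=cv2.cvtColor(p,cv2.COLOR_RGB2HSV); m=np.zeros(p.shape[:2],np.uint8)
    for a,b in HS[col]: m|=cv2.inRange(h,(a,smin,vmin),(b,255,255))
    return m
def blobs(m,amin=60):
    n,l,s,c=cv2.connectedComponentsWithStats(m); return [(s[i,4],c[i],np.argwhere(l==i)[:,::-1]) for i in range(1,n) if s[i,4]>amin]
E
python3 - <<'E'
from h import *
np.set_printoptions(precision=4,suppress=True)
for n in("side","scene"):
    f=np.load(f"pics/{n}0.npz");p,d=f["p"],f["d"];C=cam(n);print(n,"cam at",C[2])
    for col in HS:
        for a,c,px in blobs(mask(p,col)):
            X=cloud(C,px,d); 
            (rc,rs,ra)=cv2.minAreaRect(X[:,:2].astype(np.float32)*1000)
            print(col,a,c,"med",np.median(X,0),"z5,95",np.percentile(X[:,2],[5,95]),"rect",rc,rs,ra)
E
```

```text
side cam at [-0.007  -0.6696  0.9627]
red 870 [321.6287 134.2759] med [0.6251 0.1438 0.0093] z5,95 [0.0052 0.0323] rect (356.01556396484375, -252.94091796875) (1096.2745361328125, 140.58255004882812) 56.23942184448242
red 246 [353.0854 256.1138] med [ 0.4118 -0.2606  0.0237] z5,95 [0.0184 0.0275] rect (410.84149169921875, -259.7631530761719) (70.4010009765625, 26.74259376525879) 17.991329193115234
yellow 818 [269.4389 121.0587] med [0.5293 0.2962 0.0093] z5,95 [0.0055 0.0318] rect (303.81231689453125, -172.93603515625) (1164.234130859375, 133.00534057617188) 64.47516632080078
yellow 62 [447.5323 179.8065] med [ 0.7977 -0.2224  0.0077] z5,95 [0.0039 0.0104] rect (798.8185424804688, -219.4889678955078) (141.5190887451172, 6.901129245758057) 66.93279266357422
yellow 261 [408.613  285.6245] med [ 0.4625 -0.3998  0.0233] z5,95 [0.0108 0.0271] rect (464.54595947265625, -399.17425537109375) (47.32963943481445, 46.560916900634766) 47.125667572021484
green 419 [291.1384 111.4415] med [0.6103 0.2921 0.0087] z5,95 [0.0051 0.2498] rect (334.22235107421875, -173.84490966796875) (1200.278076171875
[... 1566 characters left out ...]
7] med [ 0.6008 -0.1084  0.0555] z5,95 [0.0424 0.0592] rect (600.7357788085938, -110.38848114013672) (45.74904251098633, 44.444114685058594) 72.43294525146484
green 1852 [344.588  324.0648] med [0.6159 0.2782 0.0084] z5,95 [0.005  0.0327] rect (669.55029296875, 361.95977783203125) (364.46417236328125, 145.00537109375) 58.49180221557617
blue 253 [314.6364 188.2648] med [ 0.468  -0.1157  0.0128] z5,95 [0.0068 0.0441] rect (646.7146606445312, 155.65841674804688) (738.4178466796875, 59.13548278808594) 56.36503601074219
blue 1482 [346.9143 261.3306] med [0.5127 0.1351 0.0086] z5,95 [0.0049 0.0328] rect (618.590087890625, 294.57489013671875) (536.363525390625, 148.59439086914062) 57.11212158203125
```

```bash
python3 - <<'E'
import cv2
a=cv2.imread("pics/side0.png")[150:320,240:450]
cv2.imwrite("pics/crop1.png",cv2.resize(a,None,fx=3.5,fy=3.5,interpolation=cv2.INTER_CUBIC))
E
```

```text
(no output)
```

View pics/crop1.png

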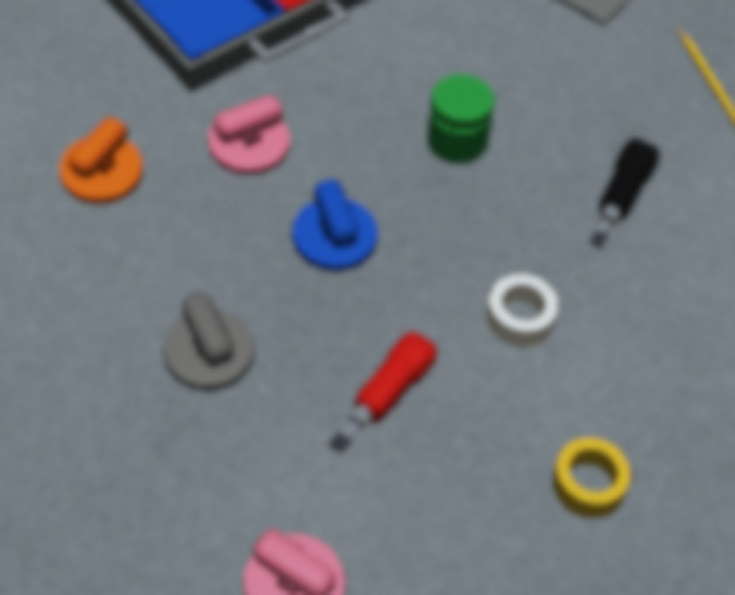

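The crop confirms the choice by colour. The red gouge's butt is at the upper right (its blade points down-left), and the blue baren's bar runs up-left to down-right. Next I move the wrist camera over the kit.

Emit:
step_arm([
  [0,-5,-0.4,-1,0,0,0],
  [0,-10,-0.8,-2,0,0,0],
  [0,-10,-0.8,-2,0,0,0],
  [0,-10,-0.8,-2,0,0,0],
  [0,-10,-0.8,-2,0,0,0],
  [0,-10,-0.8,-2,0,0,0],
  [0,-10,-0.8,-2,0,0,0],
  [0,-10,-0.8,-2,0,0,0],
  [0,-10,-0.8,-2,0,0,0],
  [0,-10,-0.8,-2,0,0,0],
  [0,-10,-0.8,-2,0,0,0],
  [0,-10,-0.8,-2,0,0,0],
])

```text
t: 1.15
eef_pos: [0.5013, -0.2986, 0.2986]
tcp_rot: [-0.0, 0.707, 0.708, 0.0]
ft_force: [-0.6, -0.4, -0.7]
gripper_width: 0.0878
gripper_force: 0.0
```

```bash
python3 - <<'E'
from h import *
st=arm.read_state(); p,d=vision.snapshot("wrist"); cv2.imwrite("pics/wrist1.png",p[:,:,::-1])
p2,d2=vision.snapshot("scene"); np.savez("pics/scene1.npz",p=p2,d=d2)
np.savez("pics/wrist1.npz",p=p,d=d,C=np.array(cam("wrist",st),dtype=object),allow_pickle=True); print(st["eef_pos"],st["tcp_rot"],st["joint_velocities"].round(3))
E
```

```text
Traceback (most recent call last):
ValueError: could not broadcast input array from shape (3,3) into shape (3,)
```

View pics/wrist1.png

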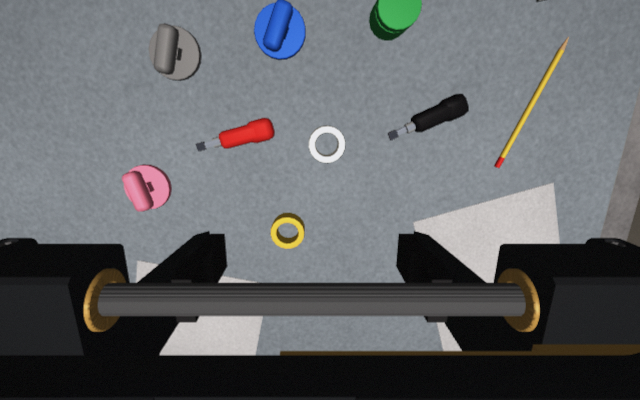

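The wrist view shows the yellow tape (288,231), red gouge (246,133; blade at 200,146), blue baren (280,28), green jar (398,15), white tape (327,144) and black gouge (440,113), all clear.

```bash
cat > m.py <<'E'
from h import *
np.set_printoptions(precision=4,suppress=True)
def circ(P): return np.array(cv2.minEnclosingCircle((P*1000).astype(np.float32))[0]),cv2.minEnclosingCircle((P*1000).astype(np.float32))[1]
def outline(m):
    c=max(cv2.findContours(m,cv2.RETR_EXTERNAL,cv2.CHAIN_APPROX_NONE)[0],key=cv2.contourArea); return c[:,0,:]
E
python3 - <<'E'
from m import *
st=arm.read_state(); p,d=vision.snapshot("wrist");C=cam("wrist",st)
m=lambda c,v=50:mask(p,c,vmin=v)
def near(mk,u):
    n,l,s,c=cv2.connectedComponentsWithStats(mk); i=1+np.argmin(np.linalg.norm(c[1:]-u,axis=1)); return (l==i).astype(np.uint8)
def rep(name,mk,lo,hi,zp):
    px=np.argwhere(mk)[:,::-1]; X=cloud(C,px,d); s=(X[:,2]>lo)&(X[:,2]<hi); P=plane(C,px[s],zp)[:,:2]
    X2=P.astype(np.float32)*1000
    print(name,s.sum(),"zmed",np.median(X[s,2]),"circle",circ(P),"rect",cv2.minAreaRect(X2),"pca",end=" ")
    _,v=cv2.PCACompute(X2,None); print(P.mean(0)*1000,np.degrees(np.arctan2(v[0,1],v[0,0])))
y=near(m("yellow"),(288,231)); rep("tape",y,.019,.035,.024)
r=near(m("red"),(246,133)); rep("gouge",r,.012,.035,.020)
b=near(m("blue"),(280,28)); rep("disc",b,.004,.016,.010); rep("bar",b,.034,.055,.042)
g=near(m("green"),(398,15)); rep("jar",g,.045,.07,.055)
# trays, scene
p,d=vision.snapshot("scene");C=cam("scene")
R0=None
for c in HS:
    k=max(blobs(mask(p,c)),key=lambda b:b[0] if abs(b[1][1]-290)<70 else 0)[2]
    X=cloud(C,k,d); s=X[:,2]<.012; P=X[s,:2]; f=plane(C,k[s],.007)[:,:2]
    print(c,len(k),"floor z",np.median(X[s,2]),"plane rect",cv2.minAreaRect((f*1000).astype(np.float32)), "rim",s.mean())
E
```

```text
tape 480 zmed 0.023755296760175376 circle (array([ 466.3936, -396.4694]), 24.63239288330078) rect ((466.4291687011719, -396.1927490234375), (48.2131462097168, 46.69811248779297), 89.71580505371094) pca [ 466.4556 -396.1341] 55.494705
gouge 997 zmed 0.023056375162710363 circle (array([ 413.2139, -256.5109]), 37.168701171875) rect ((413.2403869628906, -256.0616760253906), (73.79131317138672, 28.137897491455078), 13.588916778564453) pca [ 415.1941 -255.8328] 14.937213
disc 1300 zmed 0.009985676997008003 circle (array([ 460.6612, -128.909 ]), 32.50983810424805) rect ((460.5275573730469, -130.06674194335938), (61.72661590576172, 64.031494140625), 79.51898193359375) pca [ 462.4059 -131.6903] -17.66046
bar 918 zmed 0.04101782187495359 circle (array([ 462.3076, -130.697 ]), 27.595640182495117) rect ((461.5125732421875, -130.31607055664062), (55.06648254394531, 21.858943939208984), 67.9705810546875) pca [ 461.6507 -130.1087] 67.90808
jar 1096 zmed 0.055070067470832734 circle (array([ 598.4216, -116.2999]), 25.012990951538086) rect ((598.2000732421875, -124.26345825195312), (49.13958740234375, 32.2158317565918), 0.12719228863716125) pca [ 598.2689 -120.9493] 1.097392
red 1690 floor z 0.008044801275202573 plane rect ((610.3493041992188, 128.7965087890625), (129.24545288085938, 86.30787658691406), 88.38212585449219) rim 0.7923076923076923
yellow 1889 floor z 0.008189879404402411 plane rect ((517.1586303710938, 274.81793212890625), (131.82615661621094, 84.97624206542969), 88.28119659423828) rim 0.7903652726310217
green 1878 floor z 0.007919990913217712 plane rect ((614.5781860351562, 272.2123107910156), (131.24928283691406, 86.64863586425781), 88.17724609375) rim 0.8535676251331203
blue 1482 floor z 0.008231928502768326 plane rect ((512.62353515625, 131.8280029296875), (128.69021606445312, 85.37158966064453), 88.38612365722656) rim 0.8137651821862348
```

Measured poses agree with the known sizes: tape z .024 and diameter about 49, bar 55x22, tray floors 129x86 at yaw about -1.7°. The first reach is the tape.

Emit:
step_arm([
  [0,-1.3,-0.5,0,0,0,0],
  [0,-2.6,-1,0.5,0,0,0],
  [0,-3.2,-1.15,1.5,0,0,0],
  [0,-3.2,-1.15,2.8,0,0,0],
  [0,-3.2,-1.15,4.1,0,0,0],
  [0,-3.2,-1.15,5.4,0,0,0],
  [0,-3.2,-1.15,6.7,0,0,0],
  [0,-3.2,-1.15,7.8,0,0,0],
  [0,-3.2,-1.15,8.6,0,0,0],
  [0,-3.2,-1.15,9.2,0,0,0],
  [0,-3.2,-1.15,9.6,0,0,0],
  [0,-3.2,-1.15,9.8,0,0,0],
  [0,-3.2,-1.15,9.8,0,0,0],
  [0.3,-3.2,-1.15,9.8,0,0,0],
])

```text
t: 2.52
eef_pos: [0.4669, -0.3963, 0.0056]
tcp_rot: [0.001, 0.707, 0.707, -0.0]
ft_force: [-0.3, 0.5, -0.8]
gripper_width: 0.0837
gripper_force: 0.0
```

Emit:
step_arm([
  [1,0,0,0,0,0,0],
  [1,0,0,0,0,0,0],
  [1,0,0,0,0,0,0],
  [1,0,0,0,0,0,0],
  [1,0,0,0,0,0,0],
  [1,0,0,0,0,0,0],
  [1,0,0,0,0,0,0],
  [1,0,0,0,0,0,0],
])

```text
t: 3.18
eef_pos: [0.4666, -0.3961, 0.005]
tcp_rot: [0.0, 0.707, 0.707, -0.0]
ft_force: [0.0, 0.3, 3.1]
gripper_width: 0.0496
gripper_force: 30.0
```

Emit:
step_arm([
  [1,0,0,-0.5,0,0,0],
  [1,0,0,-1.6,0,0,0],
  [1,0,0,-2.8,0,0,0],
  [1,0.5,0,-4,0,0,0],
  [1,1.6,0.1,-4.8,0,0,-0.1],
  [1,2.9,0.2,-4.8,0,0,-0.2],
  [1,4.2,0.3,-4.8,0,0,-0.3],
  [1,5.5,0.4,-4.8,0,0,-0.4],
  [1,6.8,0.5,-4.8,0,0,-0.5],
  [1,8.1,0.6,-4.8,0,0,-0.6],
  [1,9.4,0.7,-4.8,0,0,-0.7],
  [1,10.7,0.8,-4.8,0,0,-0.8],
  [1,12,0.9,-4.8,0,0,-0.9],
  [1,13.3,1,-4.8,0,0,-1.0],
  [1,14.6,1.1,-4.8,0,0,-1.1],
  [1,15.9,1.2,-4.8,0,0,-1.2],
  [1,17.2,1.3,-4.8,0,0,-1.3],
  [1,18.5,1.4,-4.8,0,0,-1.4],
  [1,19.8,1.5,-4.8,0,0,-1.5],
  [1,20.5,1.6,-4.8,0,0,-1.541],
])

```text
t: 4.85
eef_pos: [0.5138, 0.2226, 0.1485]
tcp_rot: [-0.0, 0.011, 1.0, 0.0]
ft_force: [-0.0, 0.0, -1.0]
gripper_width: 0.0496
gripper_force: 30.0
```

```bash
python3 - <<'E'
from m import *
st=arm.read_state(); p,d=vision.snapshot("wrist");C=cam("wrist",st); cv2.imwrite("pics/wrist2.png",p[:,:,::-1])
print(st["eef_pos"],st["tcp_rot"],st["joint_positions"],st["gripper_width"],st["gripper_force"],st["t"])
E
```

```text
[0.5138 0.2226 0.1485] [-0.0001  0.0111  0.9999  0.0003] [ 0.1993  0.4722  1.5131  0.0007  1.1564 -1.3496] 0.04957437602567061 29.999233863927657 4.85
```

View pics/wrist2.png

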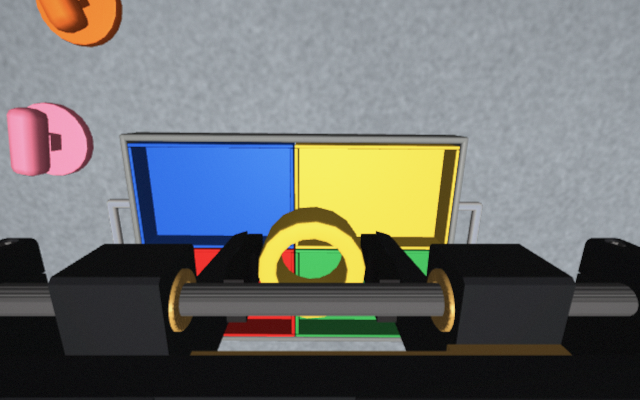

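The tape is held level and flat. The caddy is at cols 122-465, and the blue/yellow divider is at col 295. I check that against the scene estimate before lowering.

```bash
python3 - <<'E'
from m import *
p=cv2.imread("pics/wrist2.png")[:,:,::-1].copy(); C=cam("wrist")
for uv in [(295,150),(296,235),(295,139),(122,136),(465,139)]: print(uv,plane(C,uv,.032))
for c in("blue","yellow"):
    k=max(blobs(mask(p,c)),key=lambda b:b[0] if b[1][1]<225 else 0)[2]
    k=k[k[:,1]<225];v=k[k[:,1]==190][:,0];print(c,v.min(),v.max(),plane(C,[(v.min(),190),(v.max(),190)],.032))
E
```

```text
(295, 150) [[0.4759 0.2123 0.032 ]]
(296, 235) [[0.5529 0.2106 0.032 ]]
(295, 139) [[0.4668 0.2126 0.032 ]]
(122, 136) [[0.4614 0.0684 0.032 ]]
(465, 139) [[0.4697 0.3549 0.032 ]]
blue 134 293 [[0.5078 0.0705 0.032 ]
 [0.5107 0.2094 0.032 ]]
yellow 295 453 [[0.5107 0.2111 0.032 ]
 [0.5135 0.3493 0.032 ]]
```

```bash
python3 - <<'E'
from m import *
vision.snapshot("wrist");vision.snapshot("wrist")
st=arm.read_state(); p,d=vision.snapshot("wrist");C=cam("wrist",st); print(st["eef_pos"],st["tcp_rot"])
for c in("blue","yellow"):
    k=max(blobs(mask(p,c)),key=lambda b:b[0] if b[1][1]<225 else 0)[2]
    for r in(160,190,220):
        v=k[k[:,1]==r][:,0];a=plane(C,[(v.min(),r),(v.max(),r)],.032);print(c,r,v.min(),v.max(),a[:,:2].ravel())
for n in ("side","scene"):
    p,d=vision.snapshot(n);C=cam(n);P=[]
    m=sum(mask(p,c) for c in HS); 
    for c in HS:
        for a,cc,k in blobs(m):
            X=cloud(C,k,d); s=(X[:,2]>.028)&(X[:,2]<.036)&(X[:,1]>.03)&(X[:,0]>.4); P.append(plane(C,k[s],.032)[:,:2])
        break
    print(n,cv2.minAreaRect((np.vstack(P)*1000).astype(np.float32)))
E
```

```text
[0.5141 0.2201 0.1482] [-0.0003  0.0138  0.9999 -0.0001]
blue 160 132 296 [0.4804 0.069  0.4842 0.2086]
blue 190 137 296 [0.5067 0.0687 0.5105 0.2076]
blue 220 141 277 [0.5344 0.0674 0.5377 0.1894]
yellow 160 298 460 [0.4842 0.2103 0.488  0.3482]
yellow 190 298 457 [0.5105 0.2093 0.5143 0.3482]
yellow 220 279 453 [0.5377 0.1912 0.5419 0.3473]
side ((564.7827758789062, 205.28182983398438), (281.73980712890625, 189.25717163085938), 88.21302795410156)
scene ((567.0983276367188, 207.07666015625), (282.4401550292969, 191.6106719970703), 88.44053649902344)
```

Rim fits agree: caddy centre is (566, 206.5) mm, yaw -1.7°. That gives tray centres blue (515,136), red (612,134), yellow (520,279) and green (617,277). I lower the tape now.

Emit:
step_arm([
  [1,-0.1,1,0,0,0,0],
  [1,-0.13,2,0,0,0,0],
  [1,-0.13,2,0.5,0,0,0],
  [1,-0.13,2,1.5,0,0,0],
  [1,-0.13,2,2.5,0,0,0],
  [1,-0.13,2,3.3,0,0,0],
  [1,-0.13,2,3.9,0,0,0],
  [1,-0.13,2,4.3,0,0,0],
  [1,-0.13,2,4.5,0,0,0],
  [1,-0.13,2,4.53,0,0,0],
  [1,-0.13,2,4.53,0,0,0],
  [1,-0.13,2,4.53,0,0,0],
])

```text
t: 6.15
eef_pos: [0.5208, 0.2788, 0.0139]
tcp_rot: [0.001, 0.015, 1.0, 0.0]
ft_force: [0.1, 0.2, -0.3]
gripper_width: 0.0497
gripper_force: 30.0
```

Emit:
step_arm([
  [0.3,0,0,0,0,0,0],
  [0.3,0,0,0,0,0,0],
  [0.3,0,0,0,0,0,0],
  [0.3,0,0,0,0,0,0],
  [0.3,0,0,-0.5,0,0,0],
  [0.3,0,0,-1.5,0,0,0],
  [0.3,0,0,-2.7,0,0,0],
  [0.3,0,0,-4,0,0,0],
  [0.3,0,0,-4.6,0,0,0],
])

```text
t: 6.9
eef_pos: [0.5214, 0.2793, 0.1558]
tcp_rot: [0.003, 0.015, 1.0, 0.001]
ft_force: [-0.3, -0.4, 0.8]
gripper_width: 0.0616
gripper_force: 0.0
```

Emit:
step_arm([
  [0.3,0.1,-0.6,0,0,0,0],
  [0.3,0.3,-1.8,0,0,0,0],
  [0.3,0.5,-3.1,0,0,0,0],
  [0.3,0.8,-4.4,0,0,0,-0.1],
  [0.3,1.0,-5.7,0,0,0,-0.2],
  [0.3,1.3,-7,0,0,0,-0.28],
  [0.3,1.5,-8.3,0,0,0,-0.28],
  [0.3,1.8,-9.6,0,0,0,-0.28],
  [0.3,2,-10.9,0,0,0,-0.28],
  [0.3,2.3,-12.2,0,0,0,-0.28],
  [0.3,2.5,-13.5,0,0,0,-0.28],
  [0.3,2.8,-14.8,0,0,0,-0.28],
  [0.3,3,-16,0,0,0,-0.28],
  [0.3,3.2,-17,0,0,0,-0.28],
  [0.3,3.38,-17.7,0,0,0,-0.28],
  [0.3,3.38,-18.05,0,0,0,-0.28],
  [0.3,3.38,-18.05,0,0,0,-0.28],
  [0.3,3.38,-18.05,0,0,0,-0.28],
  [0.3,3.38,-18.05,0,0,0,-0.28],
  [0.3,3.38,-18.05,0,0,0,-0.28],
])

```text
t: 8.57
eef_pos: [0.4031, -0.2582, 0.1509]
tcp_rot: [0.0, -0.126, 0.992, 0.0]
ft_force: [0.9, -0.0, 0.5]
gripper_width: 0.0617
gripper_force: 0.0
```

```bash
cat > go.py <<'E'
import sys
from m import *
def go(X,Y,Z,yaw,z_only=False):
    "units to move tool to X,Y,Z (mm), tool-y at yaw (deg)"
    st=arm.read_state(); q=np.array(st["tcp_rot"]); M=R.from_quat(q[[1,2,3,0]]).as_matrix()
    y=np.degrees(np.arctan2(M[1,1],M[0,1])); dy=(yaw-y+180)%360-180
    print("pos",st["eef_pos"]*1000,"yaw",y,"j1,j6",st["joint_positions"][[0,5]],"t",st["t"],"| shift",(M.T@(np.array([X,Y,Z])-st["eef_pos"]*1000)/30).round(2),"az",round(-np.radians(dy),3))
if __name__=="__main__": go(*map(float,sys.argv[1:]))
E
python3 go.py 404 -258.6 5 104.3; python3 - <<'E'
from m import *
st=arm.read_state(); p,d=vision.snapshot("wrist");C=cam("wrist",st); cv2.imwrite("pics/wrist3.png",p[:,:,::-1])
E
```

```text
pos [ 403.0926 -258.1578  150.8778] yaw 104.43147616877641 j1,j6 [-0.8151 -2.6379] t 8.5667 | shift [-0.03 -0.02  4.86] az 0.002
```

View pics/wrist3.png

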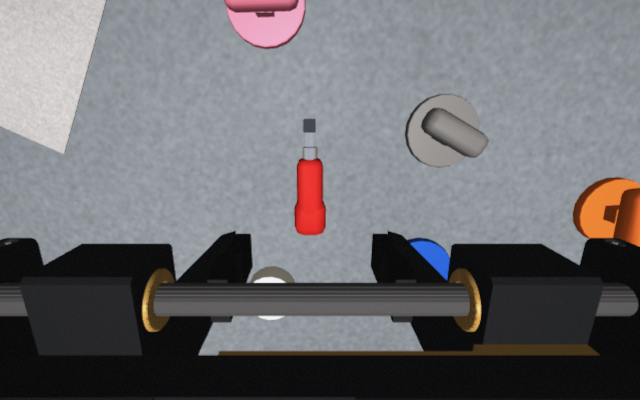

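The red gouge lies upright at col 310, centred between the fingers and parallel to them. The white tape (272,285) is well behind, out of the fingers' way. I descend and grip.

Emit:
step_arm([
  [0.3,0,0,0.6,0,0,0],
  [0.3,0,0,1.7,0,0,0],
  [0.3,0,0,2.8,0,0,0],
  [0.3,0,0,3.7,0,0,0],
  [0.3,0,0,4.4,0,0,0],
  [0.3,0,0,4.7,0,0,0],
  [0.3,0,0,4.86,0,0,0],
  [0.3,0,0,4.86,0,0,0],
  [0.3,0,0,4.86,0,0,0],
  [1,0,0,4.86,0,0,0],
  [1,0,0,4.86,0,0,0],
  [1,0,0,4.86,0,0,0],
  [1,0,0,4.86,0,0,0],
  [1,0,0,4.86,0,0,0],
  [1,0,0,4.86,0,0,0],
  [1,0,0,4.86,0,0,0],
  [1,0,0,4.86,0,0,0],
])

```text
t: 10.03
eef_pos: [0.4027, -0.2594, 0.0051]
tcp_rot: [0.0, -0.125, 0.992, -0.0]
ft_force: [-0.6, 0.1, 3.5]
gripper_width: 0.0237
gripper_force: 30.0
```

```bash
python3 go.py 612.4 125 150 -1.7
```

```text
pos [ 402.7418 -259.4293    5.1449] yaw 104.33664622851175 j1,j6 [-0.8175 -2.6385] t 10.0333 | shift [-9.94 10.68 -4.83] az 1.851
```

Emit:
step_arm([
  [1,0,0,-0.5,0,0,0],
  [1,0,0,-1.6,0,0,0],
  [1,0,0,-2.8,0,0,0],
  [1,-0.3,0.3,-4,0,0,0.1],
  [1,-0.9,1,-4.83,0,0,0.22],
  [1,-1.7,1.8,-4.83,0,0,0.34],
  [1,-2.5,2.7,-4.83,0,0,0.46],
  [1,-3.3,3.6,-4.83,0,0,0.58],
  [1,-4.1,4.5,-4.83,0,0,0.7],
  [1,-4.9,5.3,-4.83,0,0,0.82],
  [1,-5.7,6.1,-4.83,0,0,0.94],
  [1,-6.5,7,-4.83,0,0,1.06],
  [1,-7.3,7.8,-4.83,0,0,1.18],
  [1,-8,8.6,-4.83,0,0,1.3],
  [1,-8.7,9.3,-4.83,0,0,1.42],
  [1,-9.2,9.9,-4.83,0,0,1.54],
  [1,-9.6,10.3,-4.83,0,0,1.66],
  [1,-9.94,10.68,-4.83,0,0,1.78],
  [1,-9.94,10.68,-4.83,0,0,1.851],
  [1,-9.94,10.68,-4.83,0,0,1.851],
])

```text
t: 11.7
eef_pos: [0.6122, 0.1256, 0.1492]
tcp_rot: [-0.0, 0.718, 0.696, -0.0]
ft_force: [-0.4, -0.6, -1.0]
gripper_width: 0.024
gripper_force: 30.0
```

```bash
python3 - <<'E'
from m import *
from go import go
for i in range(4): vision.snapshot("side")
go(612.4,125.4,12.8,-1.7)
st=arm.read_state(); p,d=vision.snapshot("wrist");C=cam("wrist",st); cv2.imwrite("pics/wrist4.png",p[:,:,::-1])
for a,c,k in blobs(mask(p,"red")):
    X=cloud(C,k,d); s=X[:,2]>.1
    if s.sum()>100: print(a,s.sum(),np.median(X[s],0),cv2.minAreaRect((plane(C,k[s],.168)[:,:2]*1000).astype(np.float32)))
E
```

```text
pos [612.1317 124.4272 149.8641] yaw -1.6020675840099416 j1,j6 [0.0133 0.0412] t 11.9 | shift [0.03 0.01 4.57] az 0.002
15460 4004 [0.6127 0.1365 0.1677] ((612.4829711914062, 157.5556640625), (80.68964385986328, 45.13019561767578), 87.69891357421875)
1513 1513 [0.6113 0.0917 0.168 ] ((611.111083984375, 90.87899780273438), (16.52899169921875, 27.096689224243164), 88.40998840332031)
```

View pics/wrist4.png

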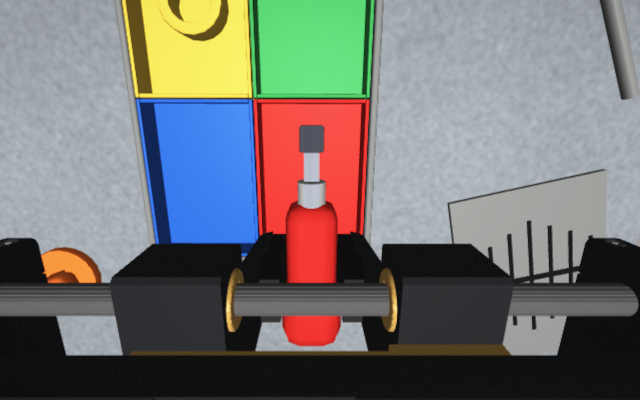

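The gouge hangs straight, with its blade toward +y, over the red tray, and the tape sits flat in yellow. I lower the gouge.

Emit:
step_arm([
  [1,-0.03,0,0.6,0,0,0],
  [1,-0.03,0,1.6,0,0,0],
  [1,-0.03,0,2.6,0,0,0],
  [1,-0.03,0,3.4,0,0,0],
  [1,-0.03,0,4.0,0,0,0],
  [1,-0.03,0,4.3,0,0,0],
  [1,-0.03,0,4.5,0,0,0],
  [1,-0.03,0,4.58,0,0,0],
  [1,-0.03,0,4.58,0,0,0],
  [1,-0.03,0,4.58,0,0,0],
  [1,-0.03,0,4.58,0,0,0],
])

```text
t: 12.87
eef_pos: [0.6128, 0.124, 0.0136]
tcp_rot: [0.001, 0.718, 0.696, 0.001]
ft_force: [0.5, -0.4, -1.1]
gripper_width: 0.0238
gripper_force: 30.0
```

Emit:
step_arm([
  [0.58,0,0,0,0,0,0],
  [0.58,0,0,0,0,0,0],
  [0.58,0,0,0,0,0,0],
  [0.58,0,0,-0.4,0,0,0],
  [0.58,0,0,-1.2,0,0,0],
  [0.58,0,0,-2.4,0,0,0],
  [0.58,0,0,-3.7,0,0,0],
  [0.4,0,0,-4.6,0,0,0],
  [0.3,0,0,-4.6,0,0,0],
  [0.3,0,0,-4.6,0,0,0],
])

```text
t: 13.7
eef_pos: [0.6128, 0.124, 0.1527]
tcp_rot: [0.001, 0.718, 0.696, 0.001]
ft_force: [-0.3, -0.4, -0.6]
gripper_width: 0.0549
gripper_force: 0.0
```

```bash
python3 go.py 598.5 -115.6 150 0; python3 go.py 461 -130 150 -22
```

```text
pos [612.78   124.0106 152.6813] yaw -1.7149225558603747 j1,j6 [0.0126 0.0425] t 13.7 | shift [-8.   -0.24  0.09] az -0.03
pos [612.78   124.0106 152.6813] yaw -1.7149225558603747 j1,j6 [0.0126 0.0425] t 13.7 | shift [-8.61 -4.8   0.07] az 0.354
```

Emit:
step_arm([
  [0.3,-0.6,-0.3,0,0,0,0.1],
  [0.3,-1.7,-0.9,0,0,0,0.2],
  [0.3,-2.9,-1.6,0,0,0,0.3],
  [0.3,-4,-2.2,0,0,0,0.35],
  [0.3,-5.1,-2.8,0,0,0,0.35],
  [0.3,-6.2,-3.4,0,0,0,0.35],
  [0.3,-7.3,-4.1,0,0,0,0.35],
  [0.3,-8.2,-4.6,0,0,0,0.35],
  [0.3,-8.6,-4.79,0,0,0,0.35],
  [0.3,-8.6,-4.79,0,0,0,0.35],
  [0.3,-8.6,-4.79,0.5,0,0,0.35],
  [0.3,-8.6,-4.79,1.5,0,0,0.35],
  [0.3,-8.6,-4.79,2.4,0,0,0.35],
  [0.3,-8.6,-4.79,2.8,0,0,0.35],
  [0.3,-8.6,-4.79,2.8,0,0,0.35],
  [0.3,-8.6,-4.79,2.8,0,0,0.35],
])

```text
t: 15.03
eef_pos: [0.4608, -0.1288, 0.066]
tcp_rot: [-0.001, 0.828, 0.561, -0.0]
ft_force: [-0.2, -0.7, -0.6]
gripper_width: 0.0616
gripper_force: 0.0
```

```bash
python3 - <<'E'
from m import *
from go import go
go(461.3,-130,15,-22)
st=arm.read_state(); p,d=vision.snapshot("wrist"); cv2.imwrite("pics/wrist5.png",p[:,:,::-1])
p,d=vision.snapshot("side");C=cam("side")
P=[]
for a,c,k in blobs(mask(p,"red")):
    X=cloud(C,k,d); s=(X[:,2]>.024)&(X[:,2]<.034)&(abs(X[:,0]-.612)<.03)&(abs(X[:,1]-.13)<.055); P.append(X[s])
P=np.vstack(P); print(len(P),np.median(P,0),cv2.minAreaRect((P[:,:2]*1000).astype(np.float32)))
E
```

```text
pos [ 460.8291 -128.7637   66.0478] yaw -21.730428307071353 j1,j6 [-0.518  -0.1389] t 15.0333 | shift [-0.03  0.03  1.7 ] az 0.005Traceback (most recent call last):
  File "<stdin>", line 9, in <module>
    return _nx.concatenate(arrs, 0, dtype=dtype, casting=casting)
           ~~~~~~~~~~~~~~~^^^^^^^^^^^^^^^^^^^^^^^^^^^^^^^^^^^^^^^
ValueError: need at least one array to concatenate
```

View pics/wrist5.png

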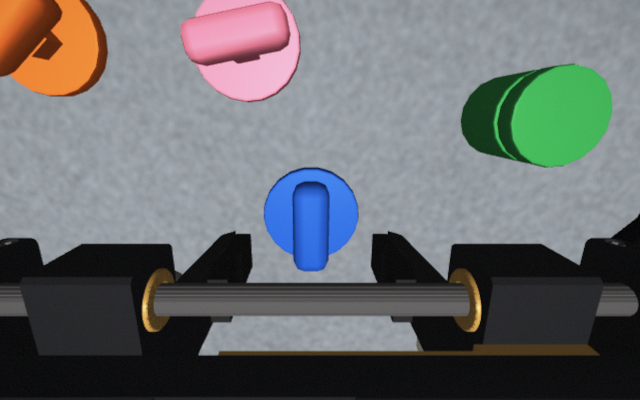

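The blue baren (311,215) is centred, its bar upright at col 311 between the fingers, and the jar cap (560,115) is fully in view. I descend and grip.

Emit:
step_arm([
  [0.3,-0.02,0.02,0.6,0,0,0],
  [0.3,-0.02,0.02,1.2,0,0,0],
  [0.3,-0.02,0.02,1.6,0,0,0],
  [0.3,-0.02,0.02,1.7,0,0,0],
  [0.3,-0.02,0.02,1.7,0,0,0],
  [1,-0.02,0.02,1.7,0,0,0],
  [1,-0.02,0.02,1.7,0,0,0],
  [1,-0.02,0.02,1.7,0,0,0],
  [1,-0.02,0.02,1.7,0,0,0],
  [1,-0.02,0.02,1.7,0,0,0],
  [1,-0.02,0.02,1.7,0,0,0],
  [1,-0.02,0.02,1.7,0,0,0],
  [1,-0.02,0.02,1.7,0,0,0],
])

```text
t: 16.22
eef_pos: [0.4612, -0.1304, 0.0157]
tcp_rot: [0.0, 0.828, 0.561, 0.0]
ft_force: [-0.6, 0.9, 1.4]
gripper_width: 0.0215
gripper_force: 30.0
```

```bash
python3 - <<'E'
from m import *
from go import go
go(515.4,136.4,140,-22)
p=cv2.imread("pics/wrist5.png")[:,:,::-1].copy()
st=dict(eef_pos=np.array([.4608,-.1288,.066]),tcp_rot=[-.001,.828,.561,0]); C=cam("wrist",st)
k=max(blobs(mask(p,"green",vmin=140)),key=lambda b:b[0])[2]; print(len(k),circ(plane(C,k,.055)[:,:2]))
p,d=vision.snapshot("scene");C=cam("scene")
X=cloud(C,np.argwhere(mask(p,"red"))[:,::-1],d)
s=(X[:,2]>.024)&(X[:,2]<.036)&(abs(X[:,0]-.612)<.035)&(abs(X[:,1]-.13)<.058);P=X[s]
if len(P): print(len(P),np.median(P,0),cv2.minAreaRect((P[:,:2]*1000).astype(np.float32)))
E
```

```text
pos [ 461.2485 -130.4045   15.6719] yaw -21.77422546634494 j1,j6 [-0.5206 -0.1406] t 16.2167 | shift [ 8.93 -1.62 -4.14] az 0.004
7740 (array([ 599.0449, -112.502 ]), 24.230127334594727)
231 [0.615  0.1138 0.0308] ((612.5387573242188, 130.07313537597656), (28.12251091003418, 102.62944793701172), 1.8373119831085205)
```

Emit:
step_arm([
  [1,0,0,-0.5,0,0,0],
  [1,0,0,-1.5,0,0,0],
  [1,0,0,-2.6,0,0,0],
  [1,0.3,-0.1,-3.6,0,0,0],
  [1,1.2,-0.2,-4.14,0,0,0],
  [1,2.4,-0.4,-4.14,0,0,0],
  [1,3.6,-0.7,-4.14,0,0,0],
  [1,4.8,-0.9,-4.14,0,0,0],
  [1,6,-1.1,-4.14,0,0,0],
  [1,7.2,-1.3,-4.14,0,0,0],
  [1,8.2,-1.5,-4.14,0,0,0],
  [1,8.8,-1.6,-4.14,0,0,0],
  [1,8.93,-1.62,-4.14,0,0,0],
  [1,8.93,-1.62,-4.14,0,0,0],
  [1,8.93,-1.62,-3.6,0,0,0],
  [1,8.93,-1.62,-2.6,0,0,0],
  [1,8.93,-1.62,-1.9,0,0,0],
  [1,8.93,-1.62,-1.5,0,0,0],
  [1,8.93,-1.62,-1.5,0,0,0],
  [1,8.93,-1.62,-1.5,0,0,0],
])

```text
t: 17.93
eef_pos: [0.5154, 0.1353, 0.0605]
tcp_rot: [-0.0, 0.828, 0.56, -0.0]
ft_force: [0.1, 0.3, -1.3]
gripper_width: 0.0216
gripper_force: 30.0
```

```bash
python3 - <<'E'
from m import *
from go import go
go(515.4,136.4,22.6,-22)
p,d=vision.snapshot("wrist"); cv2.imwrite("pics/wrist6.png",p[:,:,::-1])
E
```

```text
pos [515.3958 135.3357  60.5434] yaw -21.849596045553813 j1,j6 [0.0368 0.4183] t 17.9333 | shift [ 0.03 -0.01  1.26] az 0.003
```

View pics/wrist6.png

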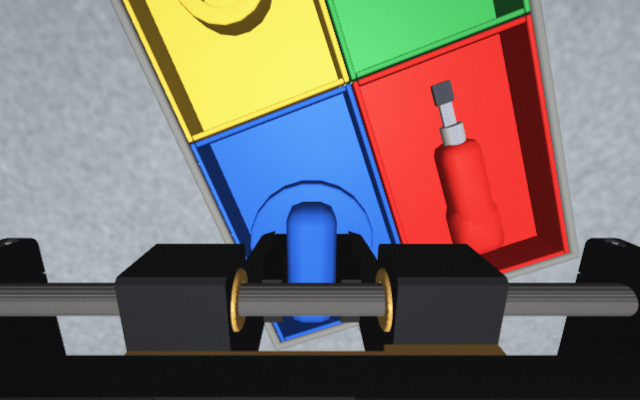

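The gouge lies flat inside red. The baren's disc (311,215) sits over the blue tray, clear of its walls. I lower it.

Emit:
step_arm([
  [1,0.03,0,0.4,0,0,0],
  [1,0.03,0,0.8,0,0,0],
  [1,0.03,0,1.1,0,0,0],
  [1,0.03,0,1.2,0,0,0],
  [1,0.03,0,1.27,0,0,0],
  [1,0.03,0,1.27,0,0,0],
  [1,0.03,0,1.27,0,0,0],
  [1,0.03,0,1.27,0,0,0],
])

```text
t: 18.65
eef_pos: [0.5161, 0.1373, 0.0229]
tcp_rot: [0.0, 0.828, 0.561, 0.0]
ft_force: [0.2, -0.8, -1.6]
gripper_width: 0.022
gripper_force: 30.0
```

Emit:
step_arm([
  [0.55,0,0,0,0,0,0],
  [0.55,0,0,0,0,0,0],
  [0.55,0,0,0,0,0,0],
  [0.55,0,0,-0.4,0,0,0],
  [0.55,0,0,-1.2,0,0,0],
  [0.55,0,0,-2.4,0,0,0],
  [0.4,0,0,-3.6,0,0,0],
  [0,0,0,-4.3,0,0,0],
  [0,0,0,-4.3,0,0,0],
  [0,0,0,-4.3,0,0,0],
])

```text
t: 19.48
eef_pos: [0.516, 0.1373, 0.1521]
tcp_rot: [0.001, 0.828, 0.561, 0.001]
ft_force: [0.2, -0.5, 0.9]
gripper_width: 0.0642
gripper_force: 0.0
```

```bash
python3 go.py 599 -113.5 140 -1.7
```

```text
pos [516.041  137.2806 152.0515] yaw -21.771787299371887 j1,j6 [0.0404 0.4204] t 19.4833 | shift [-6.74  5.67  0.41] az -0.35
```

Emit:
step_arm([
  [0,-0.5,0.3,0.4,0,0,0.11],
  [0,-1.5,0.8,0.4,0,0,0.23],
  [0,-2.5,1.4,0.4,0,0,0.35],
  [0,-3.5,1.9,0.4,0,0,0.47],
  [0,-4.5,2.5,0.4,0,0,0.59],
  [0,-5.5,3.1,0.4,0,0,0.71],
  [0,-6.3,3.6,0.4,0,0,0.83],
  [0,-7,4,0.4,0,0,0.95],
  [0,-7.35,4.12,0.4,0,0,1.07],
  [0,-7.35,4.12,0.4,0,0,1.17],
  [0,-7.35,4.12,0.4,0,0,1.22],
  [0,-7.35,4.12,0.4,0,0,1.22],
  [0,-7.35,4.12,0.4,0,0,1.22],
  [0,-7.35,4.12,0.4,0,0,1.22],
])

```text
t: 20.65
eef_pos: [0.5485, -0.1131, 0.1386]
tcp_rot: [-0.0, 1.0, -0.014, -0.001]
ft_force: [-0.8, 0.5, -0.5]
gripper_width: 0.0877
gripper_force: 0.0
```

```bash
python3 - <<'E'
from m import *
from go import go
vision.snapshot("scene");vision.snapshot("scene")
st=arm.read_state(); p,d=vision.snapshot("wrist"); cv2.imwrite("pics/wrist7.png",p[:,:,::-1]);C=cam("wrist",st)
k=max(blobs(mask(p,"green")),key=lambda b:b[0])[2]; X=cloud(C,k,d); s=X[:,2]>.048
c=circ(plane(C,k[s],.055)[:,:2]); print(s.sum(),np.median(X[s,2]),k.min(0),k.max(0),c); go(*c[0],6,-91.7)
E
```

```text
1001 0.05493186277653586 [277 103] [342 169] (array([ 599.8636, -112.6455]), 24.149280548095703)
pos [ 548.7086 -113.1517  139.1627] yaw -91.60805862204901 j1,j6 [-0.4125  1.1864] t 20.8 | shift [ 1.71 -0.06  4.44] az 0.002
```

View pics/wrist7.png

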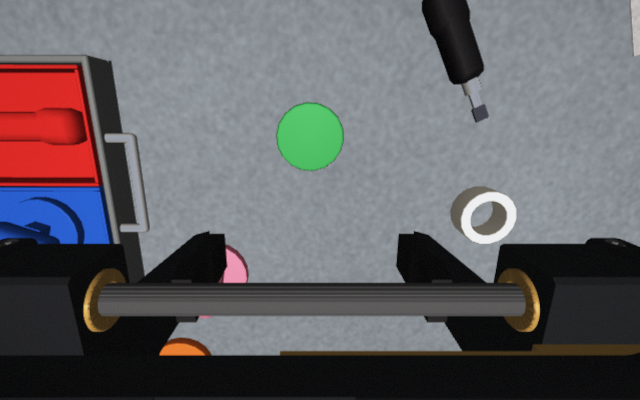

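The jar cap (310,136) is centred between the fingers, and the black gouge and white tape are well clear to the right. I descend onto the jar.

Emit:
step_arm([
  [0,0.8,-0.03,0,0,0,0],
  [0,1.71,-0.06,0,0,0,0],
  [0,1.71,-0.06,0,0,0,0],
  [0,1.71,-0.06,0.7,0,0,0],
  [0,1.71,-0.06,1.7,0,0,0],
  [0,1.71,-0.06,2.7,0,0,0],
  [0,1.71,-0.06,3.5,0,0,0],
  [0,1.71,-0.06,4.1,0,0,0],
  [0,1.71,-0.06,4.4,0,0,0],
  [0,1.71,-0.06,4.44,0,0,0],
  [0,1.71,-0.06,4.44,0,0,0],
  [0,1.71,-0.06,4.44,0,0,0],
  [1,1.71,-0.06,4.44,0,0,0],
  [1,1.71,-0.06,4.44,0,0,0],
  [1,1.71,-0.06,4.44,0,0,0],
  [1,1.71,-0.06,4.44,0,0,0],
  [1,1.71,-0.06,4.44,0,0,0],
  [1,1.71,-0.06,4.44,0,0,0],
  [1,1.71,-0.06,4.44,0,0,0],
  [1,1.71,-0.06,4.44,0,0,0],
])

```text
t: 22.47
eef_pos: [0.6002, -0.1131, 0.0063]
tcp_rot: [0.0, 1.0, -0.015, 0.0]
ft_force: [-0.0, 0.0, 0.4]
gripper_width: 0.0493
gripper_force: 30.0
```

```bash
python3 go.py 616.6 276.6 150 -91.7
```

```text
pos [ 600.1541 -113.0757    6.3296] yaw -91.67116489450707 j1,j6 [-0.3778  1.2222] t 22.4667 | shift [  0.17 -13.    -4.79] az 0.001
```

Emit:
step_arm([
  [1,0,0,-0.5,0,0,0],
  [1,0,0,-1.5,0,0,0],
  [1,0,0,-2.7,0,0,0],
  [1,0,0,-3.9,0,0,0],
  [1,0,-0.3,-4.79,0,0,0],
  [1,0,-1.2,-4.79,0,0,0],
  [1,0.05,-2.4,-4.79,0,0,0],
  [1,0.05,-3.6,-4.79,0,0,0],
  [1,0.1,-4.8,-4.79,0,0,0],
  [1,0.1,-6,-4.79,0,0,0],
  [1,0.1,-7.2,-4.79,0,0,0],
  [1,0.15,-8.4,-4.79,0,0,0],
  [1,0.15,-9.6,-4.79,0,0,0],
  [1,0.17,-10.8,-4.79,0,0,0],
  [1,0.17,-11.8,-4.79,0,0,0],
  [1,0.17,-12.6,-4.79,0,0,0],
  [1,0.17,-13,-4.79,0,0,0],
  [1,0.17,-13,-4.79,0,0,0],
  [1,0.17,-13,-4.79,0,0,0],
  [1,0.17,-13,-4.79,0,0,0],
])

```text
t: 24.13
eef_pos: [0.6168, 0.2751, 0.1498]
tcp_rot: [0.0, 1.0, -0.015, -0.0]
ft_force: [0.1, -1.8, -1.5]
gripper_width: 0.0497
gripper_force: 30.0
```

```bash
python3 - <<'E'
from m import *
from go import go
go(616.6,276.6,13.4,-91.7)
p,d=vision.snapshot("wrist"); cv2.imwrite("pics/wrist8.png",p[:,:,::-1])
E
```

```text
pos [616.8297 275.0559 149.7796] yaw -91.75037538555802 j1,j6 [0.2465 1.848 ] t 24.1333 | shift [-0.01 -0.05  4.55] az -0.001
```

View pics/wrist8.png

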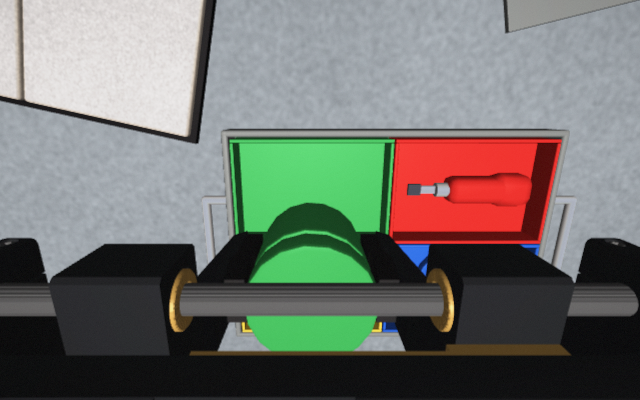

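The jar hangs upright over the green tray, centred between its ends (cols 232-390). I lower it.

Emit:
step_arm([
  [1,0,-0.03,0.6,0,0,0],
  [1,0,-0.03,1.6,0,0,0],
  [1,0,-0.03,2.6,0,0,0],
  [1,0,-0.03,3.4,0,0,0],
  [1,0,-0.03,4.0,0,0,0],
  [1,0,-0.03,4.3,0,0,0],
  [1,0,-0.03,4.48,0,0,0],
  [1,0,-0.03,4.54,0,0,0],
  [1,0,-0.03,4.54,0,0,0],
  [1,0,-0.03,4.54,0,0,0],
  [1,0,-0.03,4.54,0,0,0],
])

```text
t: 25.1
eef_pos: [0.6172, 0.2776, 0.0149]
tcp_rot: [-0.0, 1.0, -0.015, 0.001]
ft_force: [1.0, -0.7, -1.3]
gripper_width: 0.0491
gripper_force: 30.0
```

Emit:
step_arm([
  [0.25,0,0,0,0,0,0],
  [0.25,0,0,0,0,0,0],
  [0.25,0,0,0,0,0,0],
  [0.25,0,0,0,0,0,0],
  [0.25,0,0,-0.4,0,0,0],
  [0.25,0,0,-1.2,0,0,0],
  [0.25,0,0,-2.4,0,0,0],
  [0.25,0,0,-3.6,0,0,0],
  [0.25,0,0,-4.8,0,0,0],
  [0.25,-2,2,-5.5,0,0,0],
  [0.25,-3,4,-6,0,0,0],
  [0.25,-3,6,-6,0,0,0],
  [0.25,-3,8,-6,0,0,0],
  [0.25,-3,10,-6,0,0,0],
  [0.25,-3,12,-6,0,0,0],
  [0.25,-3,13,-6,0,0,0],
  [0.25,-3,13,-6,0,0,0],
  [0.25,-3,13,-6,0,0,0],
  [0.25,-3,13,-6,0,0,0],
  [0.25,-3,13,-6,0,0,0],
])

```text
t: 26.77
eef_pos: [0.5148, -0.1156, 0.1949]
tcp_rot: [0.001, 1.0, -0.018, 0.001]
ft_force: [-0.3, 1.1, 1.0]
gripper_width: 0.0662
gripper_force: 0.0
```

```bash
python3 - <<'E'
from m import *
for n in("side","scene"):
    p,d=vision.snapshot(n);C=cam(n)
    x,y=(230,80) if n=="side" else (270,220)
    cv2.imwrite(f"pics/{n}9.png",cv2.resize(p[y:y+140,x:x+160,::-1],None,fx=3.5,fy=3.5,interpolation=cv2.INTER_CUBIC))
    px=np.argwhere(d>0)[:,::-1]; X=cloud(C,px,d)
    for nm,c,lo,hi in(("tape",(519.6,279.4),.026,.036),("gouge",(612.4,133.6),.026,.036),("jar",(616.6,276.6),.056,.07),("bar",(515.4,136.4),.043,.055)):
        s=(abs(X[:,0]*1000-c[0])<32)&(abs(X[:,1]*1000-c[1])<58)&(X[:,2]>lo)&(X[:,2]<hi)
        r=cv2.minAreaRect((X[s][:,:2]*1000).astype(np.float32)); print(n,nm,s.sum(),"z",np.percentile(X[s,2],[10,50,90]),"off",np.array(r[0])-c,r[1])
E
```

```text
side tape 107 z [0.0281 0.031  0.0334] off [ 3.4453 -1.4346] (52.828216552734375, 47.61181640625)
side gouge 138 z [0.0268 0.0303 0.033 ] off [  0.9201 -15.7953] (82.2090072631836, 27.068695068359375)
side jar 148 z [0.0592 0.0629 0.0654] off [0.1079 0.7286] (51.27413558959961, 48.22175598144531)
side bar 93 z [0.0452 0.0486 0.0512] off [0.9958 0.5841] (52.16299057006836, 22.00868797302246)
scene tape 173 z [0.0284 0.0318 0.0345] off [ 5.236  -0.8666] (47.95198440551758, 47.724266052246094)
scene gouge 228 z [0.0275 0.0307 0.0338] off [ 2.0491 -5.5506] (99.06087493896484, 27.849742889404297)
scene jar 313 z [0.0602 0.0631 0.0656] off [2.5901 0.7015] (47.07134246826172, 47.33201217651367)
scene bar 141 z [0.0456 0.0492 0.0516] off [2.8591 1.7415] (53.970298767089844, 21.837627410888672)
```

View pics/scene9.png

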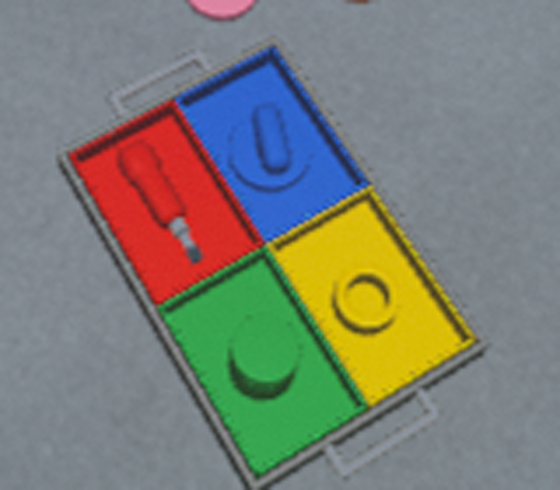

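All four things lie in their own trays, and their tops (31, 31, 63 and 49 mm) match flat resting on the floor. Offsets from the tray centres are small, and the arm is clear, so I hand in.

```bash
python3 -c "
from plant import arm
print(arm.job_done())"
```

```text
the job is handed in; nothing more can be done
None
```

Handed in at about 27 s: the red gouge, yellow tape, green jar and blue baren were each set down flat in the tray of their own colour (checked in both fixed cameras), the robot never reached for the black gouge or white tape, and the hand-in returned no verdict.

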